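# Peel the top parts tray off the clinging stack and hold it over the work

## Robot

A 6-joint arm with a two-finger parallel gripper is mounted at the origin on the work surface. World frame = base frame: x ahead of the robot, y to its left, z up, the work surface at z = 0. Lengths are in m, angles in degrees, forces in N, time in s.
With the tool pointing down it reaches from about 0.4 to 0.925 m from the base axis. Payload 12.5 kg.
Tool frame: the origin (TCP) lies between the finger pads; the fingertips stand 25 mm ahead of it and the grasp point (between the pads) lies 6 mm ahead of it (r.tcp_to_tips is the distance from the TCP to the fingertips, in m); z points along the fingers, y is the line along which they close (so a half turn about z gives the same grasp; the last joint's range is limited). The gripper opens to 95 mm and grips with 3 to 60 N. Pads are 20 mm wide; open, the fingers measure 119 mm over their backs; the gripper's body (75 mm by 180 mm) begins 59 mm behind the grasp point.
Start: joints at [70.096, 28.126, 89.318, -0, 62.55, -6.05], TCP at [0.15, 0.607, 0.213] pointing down, gripper open.
Joint ranges: [-177.58, 177.58], [-47.91, 125.51], [2.72, 160], [-65.01, 245.01], [3.68, 167.84], [-153.87, 153.87]. Speed limits (degrees/s): [127.2, 127.2, 159.86, 180, 180, 180].

## Interface

Orientations are given as a 3x3 rotation matrix whose columns are the frame's x, y, z axes.
In Python, from plant import r, camera, finder gives the robot as it stands.
- The arm moves only by the tool move_arm, never from a script. Its argument "plan" is a list that holds one entry, the list of rows, each a list of 7 numbers: the turn, a rotation vector about the world's x, y, z scaled (see below), then the shift along the world's x, y, z scaled (see below), then the opening, from 0 (shut) to 1 (fully open). In form: [[[rx, ry, rz, dx, dy, dz, jaw], ...]]. A call has 1 to 10 rows; each row shifts and turns the commanded pose from where the row before left it; what a row does not reach is not made up. The controller multiplies each number of a shift by 20 mm and each number of a turn by 0.08 rad. A row lasts 1/12 s, in which the tool goes at most 41.7 mm and 7.16 degrees, less where a joint would pass 70% of its speed; a pose out of reach is approached as far as the arm can. A call with a number of a shift or a turn outside -1 to 1 is refused whole. A call with a gripper value outside its range is refused whole. The fingers move at their own pace and stop on an object; "force" is the grip in N (left out, the last holds). Time passes only in rows, so rows that do not move let the fingers close. It gives the time, the measured TCP pose, the force, the opening and the grip force at its end, in the units of the state.
- r.observe(): the state, without advancing time (a new reading comes with each control period).
- camera(name): name is "scene" or "top"; returns a dict with "frame" (384x512x3 uint8, red, green, blue), "camera_matrix" (3x3 intrinsics, pixels), "cam_to_world" (4x4, takes a point from camera to world coordinates). Camera axes: x right, y down, z forward; pixel columns grow to the right and rows downward; lengths in m; the calibration is good to about 2 mm. A picture is of the moment at which its call begins. There is no depth.
- r.hand_in(): hands the job in; it is judged then, once.
Trained networks look in a picture, given as the dict that the camera call returned (one of the last four; its "shot" number tells which), for a name from the list of things; names that differ only in an ending like _2 or _b are one class to them, and where a whole thing is asked for, a point or a joint stands for the part that bears it (a point fixed in the world has none). Each returns a list of dicts, best first, with "score" (0 to 1); they miss things now and then, are a little off and sometimes report something else, mostly with a low value. They report only what shows in the picture. A call takes as long as a camera call. They do not tell look-alikes from the thing itself.
- finder.regions_of(name, picture): "pixels" (384x512 bool, what is visible of it) and "centre" ([column, row] in pixels, amid what is visible of it).
The state is a dict: "time_s": time; "q": joint angles; "joint_vel": joint speeds; "joint_efforts": joint torques, N m; "ee_pos": TCP position; "tcp_rot": TCP orientation; "force": force on the tool from outside, world axes, zero at the start; "torque": the same for the moment, N m; "grip_width": finger opening in m; "gripper_force": force on a finger pad.
Only numpy, scipy, OpenCV 4.12 (cv2) and the standard library are available. Lean on these libraries where they do the work, as an engineer would, in place of code of your own. Each camera call takes 0.05 s, during which the arm holds its last target. There are 200 camera calls.

## Task

Lift the loose lid off the steel tray tin by its knob and set it down right way up on the bare bench. The parts trays nested in the tin cling to one another: take hold of the top one, peel it off by lifting one corner first while the opposite corner is still down, and leave the rest of the stack in the tin. Finish while still holding that one tray level, about 20 cm above the middle of the cork pad, ready to take the parts that lie there, and leave everything else on the bench alone.

Things in the scene. Friction and masses are not known exactly. Their poses are not given: they have to be found in the camera images.
- tin: open sheet-steel tin, 176 (x) by 136 (y), walls 66 high, fixed; a 5 mm bead round the outside, top at 58, carries the lid's edge. Origin: centre of its underside, on the bench. It stands left or right of the middle, the cork pad on the other side; the bare bench midway between the two is free and big enough for the lid
- lid: loose sheet-steel lid of the tin, 185 (x) by 145 (y), 36 high without the knob, about 0.32 kg; it slips over the tin's walls with 2 to spare and its edge stands on the bead, 58 above the bench; lift it straight up at least 40 to clear the trays. Origin: centre of the plane of its lower edge (height 0 when on the bench)
- lid_knob (a point): middle of the gripping part of the round black knob in the centre of the lid: 28 across, gripping part 14 high, knob's top 11 above this point, lid's top plate 20 below it
- tray: top parts tray, white formed plastic, 160 (x) by 120 (y) over the rim, 44 high, 0.13 kg, corners cut at 45 degrees (cut face 42 long outside, 36 inside). Rim 8 thick and 12 high with upright inner and outer faces; below it the walls slope inwards. Its rim top starts 88 above the bench, 22 above the tin's walls. Origin: centre of its underside, z up
- tray_corner1 (a point): point on the top of the top tray's rim, at the middle of the outer edge of its cut corner at (65, 45) in the tray's axes; the rim there reaches 8 mm inwards at 45 degrees, square to the cut face. Opposite corner: tray_corner3
- tray_corner2 (a point): point on the top of the top tray's rim, at the middle of the outer edge of its cut corner at (-65, 45) in the tray's axes; the rim there reaches 8 mm inwards at 45 degrees, square to the cut face. Opposite corner: tray_corner4
- tray_corner3 (a point): point on the top of the top tray's rim, at the middle of the outer edge of its cut corner at (-65, -45) in the tray's axes; the rim there reaches 8 mm inwards at 45 degrees, square to the cut face. Opposite corner: tray_corner1
- tray_corner4 (a point): point on the top of the top tray's rim, at the middle of the outer edge of its cut corner at (65, -45) in the tray's axes; the rim there reaches 8 mm inwards at 45 degrees, square to the cut face. Opposite corner: tray_corner2
- stack: the other three trays, stuck fast, 68 high, 0.39 kg, hanging loose by a rim on a ledge in the tin. Origin: centre of underside, 8 above the bench, 36 below the top tray's. Snap beads under the top tray's four cut corners catch after 3 mm of lift and let go at about 1.6 N each: straight up or by an edge the whole stack may come along; lifted by one cut corner and tilted 0.3 rad about the opposite one it comes free
- pad: cork bench pad, 190 (x) by 230 (y), 5 thick, fixed to the bench, on the other side of the bench from the tin, with a screwdriver, a bushing and a nut on it. Origin: centre of its underside
- screwdriver: screwdriver with a wooden handle, 170 long, lying on the cork pad; leave it alone. Origin: about the middle of its underside
- bushing: brass bushing, 32 across and 22 high, standing on the cork pad; leave it alone. Origin: about the middle of its underside
- nut: large steel hexagon nut, 34 across and 17 high, lying on the cork pad; leave it alone. Origin: about the middle of its underside
- pliers: pliers with black grips, about 160 long and 14 high, lying on the far part of the bench; leave it alone. Origin: about the middle of its underside
- clamp: grey C-clamp, about 120 by 160 and 20 high, lying on the far part of the bench; leave it alone. Origin: about the middle of its underside
- oil_tin: grey oil tin, 54 across and 105 high, standing beyond the middle of the bench; leave it alone. Origin: about the middle of its underside
- cup: aluminium cup, 66 across and 80 high, standing near the robot's side of the bench; leave it alone. Origin: about the middle of its underside
Things that resemble listed ones, but are neither listed nor needed, are in the scene too. Leave any purple look-alike of the lid alone.

How it is judged (in metres and radians):
On the way, in this order (a step that is already met when the one before it is completed fails the run):
1. the lid stands right way up on the bench, clear of the tin, let go (height (world z) of lid below 0.012 m and angle between lid's own z axis and vertical below 0.1 rad and horizontal distance between lid and tin above 0.15 m and linear speed of lid below 0.03 m/s and contact force between the fingers and lid below 0.1 N), for 0.2 s.
2. one corner of the top tray is lifted 25 mm while the opposite corner is still down on the stack (((z of tray_corner1 in the frame of stack above 0.105 m and z of tray_corner3 in the frame of stack below 0.092 m) or (z of tray_corner2 in the frame of stack above 0.105 m and z of tray_corner4 in the frame of stack below 0.092 m) or (z of tray_corner3 in the frame of stack above 0.105 m and z of tray_corner1 in the frame of stack below 0.092 m) or (z of tray_corner4 in the frame of stack above 0.105 m and z of tray_corner2 in the frame of stack below 0.092 m)) and not (angle between tray's own x axis and vertical between 1.5408 and 1.6008 rad) and not (angle between tray's own y axis and vertical between 1.5408 and 1.6008 rad) and contact force between the fingers and tray above 0.3 N), for 0.1 s.
At the end, for the whole second after the job is handed in: The top tray alone is held in the fingers, still, underside 120 to 300 mm above the bench, within 0.17 rad of level, centre within 60 mm of the pad's; the other three trays hang in the tin; the lid stands right way up on the bench, let go, at least 150 mm from the tin (centres) (all of step 1 and height (world z) of tray between 0.12 and 0.3 m and angle between tray's own z axis and vertical below 0.17 rad and horizontal distance between tray and pad below 0.06 m and linear speed of tray below 0.03 m/s and contact force between the fingers and tray above 0.5 N and contact force between tray and stack below 0.05 N and contact force between tray and lid below 0.05 N and contact force between tray and tin below 0.05 N and z of stack in the frame of tin below 0.014 m and angle between stack's own z axis and vertical below 0.06 rad and horizontal distance between stack and tin below 0.012 m); the arm keeps its last pose, push and grip.
It fails at once if the rest of the stack is pulled up out of the tin (lifted more than 17 mm) (z of stack in the frame of tin above 0.025 m).
It fails at once if the lid is let fall onto the bench (faster than 0.6 m/s) (height (world z) of lid below 0.01 m and linear speed of lid above 0.6 m/s).
It fails at once if a thing that is not part of the job is moved more than 30 mm (distance of any of screwdriver, bushing, nut, pliers, clamp, oil_tin, cup from where it was at the start of the episode above 0.03 m).
It also fails if it takes over 61 s, if anything falls off the work surface, if the arm or the gripper's body presses on something with over 40 N, if the wrist force passes 120 N, or if a joint passes its speed limit or range.

## Working session

There is one attempt and no reset: what is moved stays moved. The work goes in short steps, Python scripts to look and compute and a tool call to move; the robot and the scene stay as the last step left them, time stands still between calls to the robot, and variables do not carry over. Pictures are saved under pics/ and viewed, at most 10 in all, crops included, and the job is handed in when it is done.

Besides the shell and the picture viewer there is one more tool, called after ">>>" as name(argument=value, ...), one argument or row to a line, values as JSON. move_arm: Moves the arm, as the interface text tells. Its arguments: {"type":"object","properties":{"plan":{"type":"array"},"force":{"type":"number"}},"required":["plan"]}

```bash
mkdir -p pics; ls; cat > h.py <<'E'
import numpy as np, cv2
from plant import r, camera, finder
def shot(n,f=None):
    p=camera(n)
    if f: cv2.imwrite('pics/'+f,p['frame'][:,:,::-1])
    return p
def ray(p,uv,z):
    K=p['camera_matrix'];T=p['cam_to_world']
    d=T[:3,:3]@np.linalg.inv(K)@np.array([uv[0],uv[1],1.]);o=T[:3,3]
    return o+d*(z-o[2])/d[2]
def proj(p,X):
    K=p['camera_matrix'];T=p['cam_to_world']
    c=T[:3,:3].T@(np.asarray(X,float)-T[:3,3]);c=K@c
    return c[:2]/c[2]
E
python3 - <<'E'
from h import *
a=shot('scene','s1.png');b=shot('top','t1.png')
cv2.imwrite('pics/both1.png',np.vstack([a['frame'],b['frame']])[:,:,::-1][:, :])
for nm,p in (('scene',a),('top',b)):
  print(nm,p['cam_to_world'].round(3).tolist(),p['camera_matrix'][0,0])
  for n in ['tin','lid','lid_knob','pad','oil_tin','cup','screwdriver','bushing','nut','pliers','clamp']:
    print(n,[(round(d['score'],2),np.round(d['centre']).tolist(),int(d['pixels'].sum())) for d in finder.regions_of(n,p)][:3])
s=r.observe();print(s['time_s'],s['ee_pos'],s['tcp_rot'],s['grip_width'])
E
```

```text
pics
scene [[0.209, 0.688, -0.695, 1.15], [0.978, -0.134, 0.162, -0.168], [0.018, -0.713, -0.701, 0.749], [0.0, 0.0, 0.0, 1.0]] 358.95888068375945
tin []
lid [(0.84, [153.0, 177.0], 2487), (0.79, [161.0, 228.0], 4202)]
lid_knob [(0.81, [152.0, 176.0], 2563), (0.71, [162.0, 230.0], 4302)]
pad [(0.6, [350.0, 210.0], 3338)]
oil_tin [(0.59, [284.0, 276.0], 970)]
cup [(0.98, [332.0, 150.0], 581)]
screwdriver [(0.83, [350.0, 196.0], 174), (0.75, [178.0, 262.0], 754)]
bushing []
nut [(0.66, [330.0, 204.0], 117)]
pliers [(0.83, [343.0, 299.0], 673)]
clamp [(0.86, [226.0, 312.0], 1332), (0.5, [343.0, 299.0], 601), (0.21, [381.0, 210.0], 135)]
top [[-0.011, -0.983, 0.184, 0.296], [-1.0, 0.014, 0.015, -0.006], [-0.017, -0.184, -0.983, 1.347], [0.0, 0.0, 0.0, 1.0]] 424.47690790765876
tin [(0.38, [196.0, 209.0], 82)]
lid [(0.93, [345.0, 185.0], 3060), (0.75, [352.0, 279.0], 3081)]
lid_knob [(0.96, [346.0, 186.0], 3082), (0.71, [354.0, 278.0], 3086), (0.41, [167.0, 275.0], 423)]
pad [(0.88, [179.0, 209.0], 3946)]
oil_tin [(0.62, [255.0, 134.0], 367)]
cup [(0.89, [163.0, 274.0], 432)]
screwdriver [(0.72, [175.0, 212.0], 203)]
bushing [(0.47, [154.0, 190.0], 75)]
nut [(0.53, [197.0, 207.0], 79)]
pliers [(0.51, [214.0, 118.0], 306)]
clamp [(0.64, [301.0, 123.0], 613)]
1.2 [0.1496464  0.60685098 0.21345281] [[-9.70910858e-01  2.39441231e-01  5.88858699e-05]
 [ 2.39441236e-01  9.70910855e-01  8.15480756e-05]
 [-3.76469586e-05  9.32756175e-05 -9.99999995e-01]] 0.09530537097498272
```

```bash
python3 -c "
import cv2,numpy as np
a=cv2.imread('pics/s1.png');b=cv2.imread('pics/t1.png')
cv2.imwrite('pics/b1.png',cv2.resize(np.vstack([a,b]),(400,600))) if 0 else None"
```

```text
(no output)
```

View pics/t1.png

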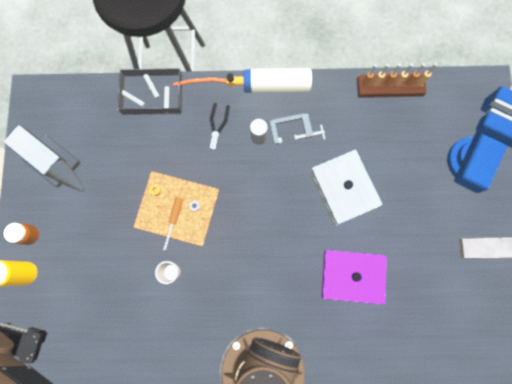

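View pics/s1.png

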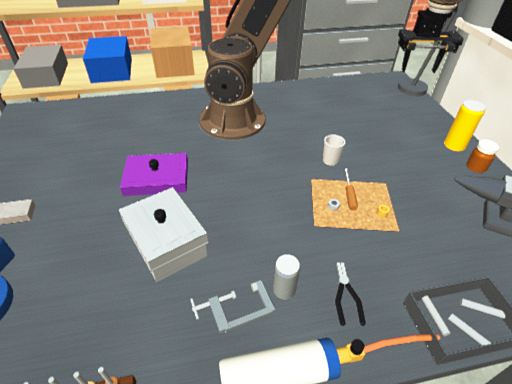

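The real lid is the grey one at top (347,185) / scene (160,216). The purple box at top (356,277) / scene (154,163) is the look-alike. The other dark round thing is the robot's own base at (262,365). I choose the grey one and check it in a close crop.

```bash
cat >> h.py <<'E'
from scipy.optimize import minimize
def box(c,yaw,lx,ly,z0,z1):
    R=np.array([[np.cos(yaw),-np.sin(yaw)],[np.sin(yaw),np.cos(yaw)]])
    return [np.r_[np.array(c)+R@np.array([sx*lx/2,sy*ly/2]),z] for z in (z0,z1) for sx in(-1,1) for sy in (-1,1)]
def sil(p,pts,S=4):
    m=np.zeros((384*S,512*S),np.uint8)
    h=cv2.convexHull(np.float32([proj(p,X) for X in pts]))
    cv2.fillPoly(m,[np.int32(np.round((h+.5)*S*16-8))],1,shift=4)
    return cv2.resize(m.astype(np.float32),(512,384),interpolation=cv2.INTER_AREA)
def fit(obs,mk,x0):
    """obs: list of (picture, mask); mk(x)->points"""
    def cost(x): return sum(np.abs(sil(p,mk(x))-m).sum() for p,m in obs)
    x=np.array(x0,float)
    for k in (1,.3):
        sim=np.vstack([x]+[x+k*d for d in np.diag([.012,.012,.12])])
        q=minimize(cost,x,method='Nelder-Mead',options=dict(initial_simplex=sim,xatol=1e-5,fatol=.1)); x=q.x
    return x,q.fun
E
python3 - <<'E'
from h import *
a=shot('scene');b=shot('top')
mb=[d for d in finder.regions_of('lid',b) if d['centre'][1]<230][0]['pixels']
kn=[]
for p,(u,v) in ((a,(160,215)),(b,(348,185))):
    f=p['frame'].astype(int);m=(f.max(2)<70);m[:v-12]=0;m[v+13:]=0;m[:,:u-14]=0;m[:,u+15:]=0
    n,l,s,c=cv2.connectedComponentsWithStats(m.astype(np.uint8));i=1+s[1:,4].argmax()
    print('knob px',c[i],s[i]); kn.append(ray(p,c[i],.114))
print('knob',kn)
# bright grey segmentation
obs=[]
for p,(x0,x1,y0,y1) in ((a,(112,215,182,285)),(b,(300,392,143,232))):
    f=p['frame'].astype(int)
    m=np.zeros((384,512),np.uint8); m[y0:y1,x0:x1]=((f.min(2)>120)&(np.ptp(f,axis=2)<25))[y0:y1,x0:x1]
    n,l,s,_=cv2.connectedComponentsWithStats(m);m=(l==1+s[1:,4].argmax()).astype(np.uint8)
    m=cv2.morphologyEx(m,cv2.MORPH_CLOSE,np.ones((13,13),np.uint8));obs.append((p,m.astype(np.float32)));print(m.sum(),cv2.minAreaRect(np.argwhere(m)[:,::-1].astype(np.float32)))
for yaw in (.4,-.4,1.97,1.2):
    print(yaw,fit(obs[1:],lambda x:box(x[:2],x[2],.185,.145,.058,.094),[*kn[1][:2],yaw]),fit(obs,lambda x:box(x[:2],x[2],.185,.145,.0,.094),[*kn[1][:2],yaw]))
for n in ['pad','oil_tin','cup']:
    d=finder.regions_of(n,b)[0]
    print(n,ray(b,d['centre'],.005 if n=='pad' else 0).round(3))
f=b['frame'].astype(int);m=((f[...,0]-f[...,2]>50)).astype(np.uint8);m[:165]=0;m[250:]=0;m[:,:130]=0;m[:,225:]=0
m=cv2.morphologyEx(m,cv2.MORPH_CLOSE,np.ones((15,15),np.uint8))
rc=cv2.boxPoints(cv2.minAreaRect(np.argwhere(m)[:,::-1].astype(np.float32)));P=np.array([ray(b,c,.005) for c in rc]);print('pad',P.round(3).tolist(),P.mean(0))
print('tin spot',ray(b,(265,190),0))
c=np.hstack([cv2.resize(a['frame'][150:290,100:220],(360,420)),cv2.resize(b['frame'][140:310,300:400],(300,510))[:420]])
cv2.imwrite('pics/c1.png',c[:,:,::-1])
E
```

```text
knob px [159.88333333 215.34166667] [154 209  12  14 120]Traceback (most recent call last):
  File "<stdin>", line 7, in <module>
ValueError: attempt to get argmax of an empty sequence
```

```bash
cat > m1.py <<'E'
from h import *
a=shot('scene');b=shot('top')
print(b['frame'][180:190,344:352].max(2))
c=np.hstack([cv2.resize(a['frame'][150:290,100:220],(360,420)),cv2.resize(b['frame'][140:310,300:400],(300,510))[:420]])
cv2.imwrite('pics/c1.png',c[:,:,::-1])
kn=[]
for p,(u,v),t in ((a,(160,215),70),(b,(348,185),110)):
    f=p['frame'].astype(int);m=(f.max(2)<t);m[:v-12]=0;m[v+13:]=0;m[:,:u-14]=0;m[:,u+15:]=0
    n,l,s,c=cv2.connectedComponentsWithStats(m.astype(np.uint8))
    if n<2: print('none');kn.append(ray(p,(u,v),.114));continue
    i=1+s[1:,4].argmax()
    print('knob px',c[i],s[i]); kn.append(ray(p,c[i],.114))
print('knob',kn)
obs=[]
for p,(x0,x1,y0,y1) in ((a,(112,215,182,285)),(b,(300,392,143,232))):
    f=p['frame'].astype(int)
    m=np.zeros((384,512),np.uint8); m[y0:y1,x0:x1]=((f.min(2)>120)&(np.ptp(f,axis=2)<25))[y0:y1,x0:x1]
    n,l,s,_=cv2.connectedComponentsWithStats(m);m=(l==1+s[1:,4].argmax()).astype(np.uint8)
    m=cv2.morphologyEx(m,cv2.MORPH_CLOSE,np.ones((13,13),np.uint8));obs.append((p,m.astype(np.float32)));print(m.sum(),cv2.minAreaRect(np.argwhere(m)[:,::-1].astype(np.float32)))
for yaw in (.4,-.4,1.97,1.2):
    print(yaw,fit(obs[1:],lambda x:box(x[:2],x[2],.185,.145,.058,.094),[*kn[1][:2],yaw]),fit(obs,lambda x:box(x[:2],x[2],.185,.145,.0,.094),[*kn[1][:2],yaw]))
for n in ['pad','oil_tin','cup']:
    d=finder.regions_of(n,b)
    if d: print(n,ray(b,d[0]['centre'],.005 if n=='pad' else 0).round(3))
f=b['frame'].astype(int);m=((f[...,0]-f[...,2]>50)).astype(np.uint8);m[:165]=0;m[250:]=0;m[:,:130]=0;m[:,225:]=0
m=cv2.morphologyEx(m,cv2.MORPH_CLOSE,np.ones((15,15),np.uint8))
rc=cv2.boxPoints(cv2.minAreaRect(np.argwhere(m)[:,::-1].astype(np.float32)));P=np.array([ray(b,c,.005) for c in rc]);print('pad',P.round(3).tolist(),P.mean(0))
print('spot',ray(b,(265,190),0))
E
python3 m1.py
```

```text
[[247 237 218 178 157 165 195 227]
 [226 175 138 106  92 103 124 169]
 [182 118  90  85  86  85  94 116]
 [140  93  86  88  87  85  89  96]
 [122  85  84  84  88  88  89  91]
 [124  84  81  86  86  89  89  94]
 [141  85  80  83  86  87  90 109]
 [180 118  88  83  85  89 107 154]
 [226 176 129 109 110 127 166 213]
 [245 232 206 191 189 207 233 244]]
knob px [159.88333333 215.34166667] [154 209  12  14 120]
knob px [347.97619048 184.33333333] [345 181   7   8  42]
knob [array([ 0.54608332, -0.26132122,  0.114     ]), array([ 0.54957047, -0.26189334,  0.114     ])]
5151 ((166.09597778320312, 229.94723510742188), (83.85386657714844, 68.91438293457031), 61.189208984375)
8085 ((345.5, 187.0), (88.0, 91.0), 90.0)
0.4 (array([ 0.54850874, -0.27591803,  0.3437037 ]), np.float64(4937.8125)) (array([ 0.53961715, -0.26190267,  0.38902407]), np.float64(4859.75))
-0.4 (array([ 0.53726655, -0.31037898,  0.0237445 ]), np.float64(4895.125)) (array([ 0.53948844, -0.26136748,  0.39089085]), np.float64(4859.6875))
1.97 (array([ 0.55895066, -0.25337092,  1.71657792]), np.float64(4954.375)) (array([ 0.53738947, -0.25970737,  1.66948782]), np.float64(6215.1875))
1.2 (array([ 0.52913329, -0.28450328,  1.52864429]), np.float64(4911.8125)) (array([ 0.53786452, -0.25999727,  1.69661514]), np.float64(6216.625))
pad [0.508 0.265 0.005]
oil_tin [0.761 0.014 0.   ]
cup [0.298 0.3   0.   ]
pad [[0.443, 0.405, 0.005], [0.631, 0.361, 0.005], [0.564, 0.131, 0.005], [0.379, 0.181, 0.005]] [0.50427165 0.26934937 0.005     ]
spot [ 0.55814861 -0.01754311  0.        ]
```

View pics/c1.png

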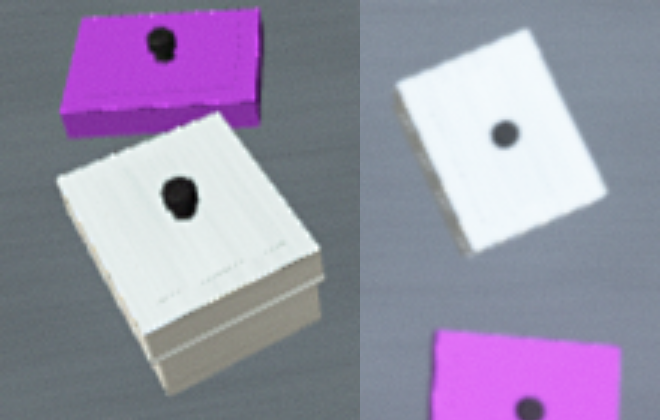

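Crop: the grey lid with its knob sits over the tin with the bead line visible. The purple look-alike is separate at top (356,277), and the grey lid is the right one. Knob is at about (0.548, -0.262, 0.114). I'll move there now.

>>> move_arm(
  plan=[
    [[0,0,-1,1,-1,0,1],[0,0,-1,1,-1,0,1],[0,0,-1,1,-1,0,1],[0,0,-1,1,-1,0,1],[0,0,-1,1,-1,0,1],[0,0,-1,1,-1,0,1],[0,0,-1,1,-1,0,1],[0,0,-1,1,-1,0,1],[0,0,-1,1,-1,0,1],[0,0,-1,1,-1,0,1]],
  ],
)

```text
time_s: 2.43
ee_pos: [0.3505, 0.4058, 0.2136]
tcp_rot: [[-0.501, 0.865, 0.0], [0.865, 0.501, 0.0], [0.0, 0.0, -1.0]]
force: [0.7, 0.1, 0.5]
grip_width: 0.0948
gripper_force: 0.0
```

>>> move_arm(
  plan=[
    [[0,0,-1,1,-1,0,1],[0,0,-1,1,-1,0,1],[0,0,-1,1,-1,0,1],[0,0,-1,1,-1,0,1],[0,0,-1,1,-1,0,1],[0,0,-1,1,-1,0,1],[0,0,-1,1,-1,0,1],[0,0,-1,1,-1,0,1],[0,0,-1,1,-1,0,1],[0,0,-1,0.9,-1,0,1]],
  ],
)

```text
time_s: 3.27
ee_pos: [0.5487, 0.2057, 0.2135]
tcp_rot: [[0.272, 0.962, 0.0], [0.962, -0.272, 0.0], [0.0, 0.0, -1.0]]
force: [0.7, 0.9, 0.1]
grip_width: 0.0952
gripper_force: 0.0
```

>>> move_arm(
  plan=[
    [[0,0,-0.8,0,-1,0,0.8],[0,0,-0.8,0,-1,0,0.7],[0,0,0,0,-1,0,0.7],[0,0,0,0,-1,0,0.7],[0,0,0,0,-1,0,0.7],[0,0,0,0,-1,0,0.7],[0,0,0,0,-1,0,0.7],[0,0,0,0,-1,0,0.7],[0,0,0,0,-1,0,0.7],[0,0,0,0,-1,0,0.7]],
  ],
)

```text
time_s: 4.1
ee_pos: [0.5476, 0.0059, 0.2136]
tcp_rot: [[0.388, 0.921, 0.0], [0.921, -0.388, -0.0], [0.0, 0.0, -1.0]]
force: [0.2, 0.3, 0.1]
grip_width: 0.0664
gripper_force: 0.0
```

>>> move_arm(
  plan=[
    [[0,0,0,0,-1,0,0.7],[0,0,0,0,-1,0,0.7],[0,0,0,0,-1,0,0.7],[0,0,0,0,-1,0,0.7],[0,0,0,0,-1,0,0.7],[0,0,0,0,-1,0,0.7],[0,0,0,0,-1,0,0.7],[0,0,0,0,-1,0,0.7],[0,0,0,0,-1,0,0.7],[0,0,0,0,-1,0,0.7]],
  ],
)

```text
time_s: 4.93
ee_pos: [0.5476, -0.1942, 0.2135]
tcp_rot: [[0.389, 0.921, 0.0], [0.921, -0.389, -0.0], [-0.0, 0.0, -1.0]]
force: [-0.4, 0.5, -0.0]
grip_width: 0.0667
gripper_force: 0.0
```

>>> move_arm(
  plan=[
    [[0,0,0,0,-1,0,0.7],[0,0,0,0,-1,0,0.7],[0,0,0,0,-1,0,0.7],[0,0,0,0,-0.4,0,0.7],[0,0,0,0,0,0,0.7],[0,0,0,0,0,0,0.7]],
  ],
)

```text
time_s: 5.43
ee_pos: [0.5475, -0.2608, 0.2133]
tcp_rot: [[0.389, 0.921, -0.0], [0.921, -0.389, 0.0], [0.0, -0.0, -1.0]]
force: [-0.7, 0.4, -0.0]
grip_width: 0.0667
gripper_force: 0.0
```

>>> move_arm(
  plan=[
    [[0,0,0,0,0,-1,0.6],[0,0,0,0,0,-1,0.6],[0,0,0,0,0,-1,0.6],[0,0,0,0,0,-0.8,0.6],[0,0,0,0,0,-0.5,0.6],[0,0,0,0,0,-0.2,0.6],[0,0,0,0,0,0,0.6]],
  ],
  force=40,
)

```text
time_s: 6.02
ee_pos: [0.5476, -0.2604, 0.1231]
tcp_rot: [[0.388, 0.922, -0.001], [0.922, -0.388, 0.001], [0.0, -0.001, -1.0]]
force: [0.6, 0.2, 0.2]
grip_width: 0.0571
gripper_force: 0.0
```

>>> move_arm(
  plan=[
    [[0,0,0,0,0,0,0.3],[0,0,0,0,0,0,0],[0,0,0,0,0,0,0],[0,0,0,0,0,0,0],[0,0,0,0,0,0,0],[0,0,0,0,0,0,0],[0,0,0,0,0,0,0]],
  ],
)

```text
time_s: 6.6
ee_pos: [0.5469, -0.2608, 0.1239]
tcp_rot: [[0.388, 0.921, -0.002], [0.921, -0.388, 0.001], [0.0, -0.002, -1.0]]
force: [-6.4, 4.3, 11.8]
grip_width: 0.0161
gripper_force: 6.4
```

```bash
python3 - <<'E'
from h import *
a=shot('scene');b=shot('top')
s=r.observe();print(s['force'],s['torque'],s['grip_width'],s['gripper_force'],s['ee_pos'])
c=np.hstack([cv2.resize(a['frame'][130:270,90:230],(420,420),interpolation=2),cv2.resize(b['frame'][140:240,300:390],(378,420),interpolation=2)])
cv2.imwrite('pics/c2.png',c[:,:,::-1])
E
```

```text
[-0.8646363   0.23796607  4.27542166] [-0.0266536   0.23847729  0.06618019] 0.007805686293959744 2.4013487646663023 [ 0.54752149 -0.26110188  0.12412432]
```

View pics/c2.png

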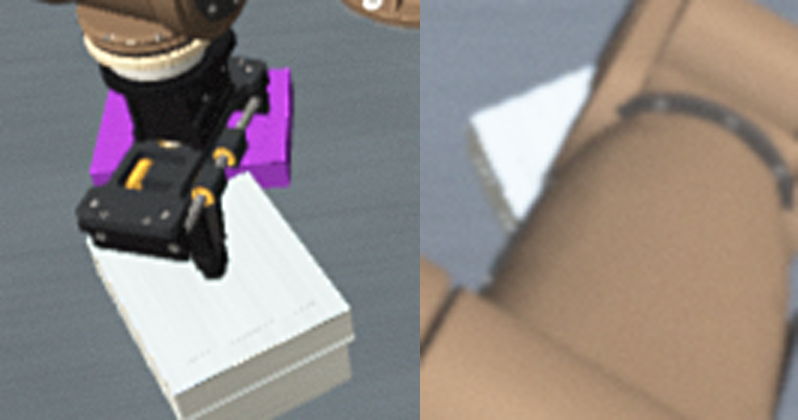

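The fingers closed to 8 mm without holding the knob. I'll open, raise, and see what shows.

>>> move_arm(
  plan=[
    [[0,0,0,0,0,0,0.6],[0,0,0,0,0,0,0.6],[0,0,0,0,0,0,0.6],[0,0,0,0,0,0,0.6],[0,0,0,0,0,0,0.6],[0,0,0,0,0,0,0.6],[0,0,0,0,0,0,0.6],[0,0,0,0,0,0.5,0.6],[0,0,0,0,0,1,0.6],[0,0,0,0,0,1,0.6]],
  ],
)

```text
time_s: 7.53
ee_pos: [0.5473, -0.2609, 0.1741]
tcp_rot: [[0.389, 0.921, -0.001], [0.921, -0.389, 0.001], [0.0, -0.002, -1.0]]
force: [-0.3, 1.3, -0.1]
grip_width: 0.0575
gripper_force: 0.0
```

>>> move_arm(
  plan=[
    [[0,0,0,0,0,1,0.6],[0,0,0,0,0,0.5,0.6],[0,0,0,0,0,0,0.6]],
  ],
)

```text
time_s: 7.78
ee_pos: [0.5483, -0.2615, 0.206]
tcp_rot: [[0.388, 0.921, 0.003], [0.921, -0.388, -0.002], [-0.001, 0.004, -1.0]]
force: [0.2, 0.1, 0.5]
grip_width: 0.0572
gripper_force: 0.0
```

```bash
python3 - <<'E'
from h import *
a=shot('scene')
s=r.observe();print(r.tcp_to_tips,s['force'],s['ee_pos'],s['time_s'],s['grip_width'])
print('tip now',proj(a,s['ee_pos']-[0,0,.025]),'knob',proj(a,[.548,-.2615,.114]))
cv2.imwrite('pics/c3.png',cv2.resize(a['frame'][130:290,90:230],(700,600)[:2] if 0 else (525,600),interpolation=2)[:,:,::-1])
E
```

```text
0.025 [-0.24694934  0.58411017 -0.44944302] [ 0.54778067 -0.2612414   0.20429241] 7.8333 0.056749382763190956
tip now [154.94360595 196.27428666] knob [159.82385518 215.94377097]
```

View pics/c3.png

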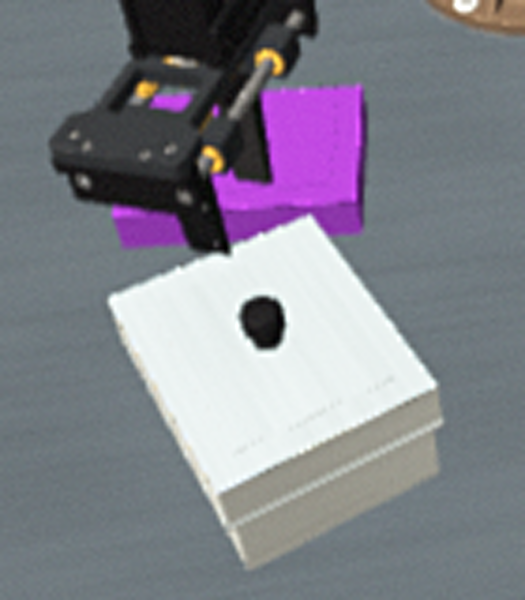

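The lid is undisturbed, with the knob at crop (264,322), scene (160,216). The fingertips at crop (215,252) and (262,182) look higher than the stated tool length predicts, so I'll check that.

```bash
python3 - <<'E'
from h import *
a=shot('scene');s=r.observe();R=s['tcp_rot'];p=s['ee_pos'];w=s['grip_width']
cr=lambda u:((u-[90,130])*3.75).round()
for d in (.025,.015,.005,-.005):
  print(d,[cr(proj(a,p+R@np.array([x,sg*(w/2),d]))).tolist() for sg in (1,-1) for x in (-.01,.01)],'backs',[cr(proj(a,p+R@np.array([0,sg*(w/2+.012),d]))).tolist() for sg in (1,-1)])
d=p-[0,0,.044]; b=shot('top')
for f in (a,b):
  print([cr(proj(a,[.548,-.2615,z])).tolist() for z in (.094,.125)])
cv2.imwrite('pics/t3.png',cv2.resize(b['frame'][130:310,280:420],(560,720))[:600,:,::-1])
E
```

```text
0.025 [[209.0, 281.0], [242.0, 286.0], [247.0, 215.0], [278.0, 219.0]] backs [[217.0, 298.0], [270.0, 204.0]]
0.015 [[206.0, 269.0], [238.0, 274.0], [244.0, 203.0], [275.0, 207.0]] backs [[214.0, 286.0], [267.0, 192.0]]
0.005 [[202.0, 257.0], [235.0, 262.0], [241.0, 191.0], [272.0, 195.0]] backs [[210.0, 274.0], [264.0, 180.0]]
-0.005 [[199.0, 244.0], [232.0, 249.0], [238.0, 178.0], [270.0, 183.0]] backs [[207.0, 261.0], [261.0, 168.0]]
[[267.0, 343.0], [259.0, 310.0]]
[[267.0, 343.0], [259.0, 310.0]]
```

>>> move_arm(
  plan=[
    [[0,0,0,0,0,-1,0.6],[0,0,0,0,0,-1,0.6],[0,0,0,0,0,-1,0.6],[0,0,0,0,0,-0.9,0.6],[0,0,0,0,0,-0.4,0.6],[0,0,0,0,0,0,0.6],[0,0,0,0,0,0,0.6]],
  ],
)

```text
time_s: 8.52
ee_pos: [0.5476, -0.2611, 0.1171]
tcp_rot: [[0.389, 0.921, -0.001], [0.921, -0.389, 0.001], [0.0, -0.001, -1.0]]
force: [-0.0, 0.4, 0.9]
grip_width: 0.057
gripper_force: 0.0
```

>>> move_arm(
  plan=[
    [[0,0,0,0,0,-0.1,0.6],[0,0,0,0,0,-0.1,0.6],[0,0,0,0,0,-0.1,0.6],[0,0,0,0,0,0,0.6],[0,0,0,0,0,0,0.6]],
  ],
)

```text
time_s: 8.93
ee_pos: [0.5477, -0.2612, 0.1117]
tcp_rot: [[0.389, 0.921, 0.0], [0.921, -0.389, -0.0], [-0.0, 0.0, -1.0]]
force: [-0.1, 0.5, -0.0]
grip_width: 0.0572
gripper_force: 0.0
```

>>> move_arm(
  plan=[
    [[0,0,0,0,0,-0.1,0.6],[0,0,0,0,0,-0.1,0.6],[0,0,0,0,0,-0.1,0.6],[0,0,0,0,0,-0.1,0.6],[0,0,0,0,0,0,0.6],[0,0,0,0,0,0,0.6]],
  ],
)

```text
time_s: 9.43
ee_pos: [0.5476, -0.2612, 0.1033]
tcp_rot: [[0.389, 0.921, -0.0], [0.921, -0.389, 0.0], [0.0, -0.0, -1.0]]
force: [-0.2, -0.2, 0.1]
grip_width: 0.0574
gripper_force: 0.0
```

>>> move_arm(
  plan=[
    [[0,0,0,0,0,-0.1,0.6],[0,0,0,0,0,0,0.6],[0,0,0,0,0,0,0.6]],
  ],
)

```text
time_s: 9.68
ee_pos: [0.5476, -0.2611, 0.1014]
tcp_rot: [[0.389, 0.921, -0.0], [0.921, -0.389, 0.0], [0.0, -0.0, -1.0]]
force: [0.4, 0.1, 0.3]
grip_width: 0.0571
gripper_force: 0.0
```

>>> move_arm(
  plan=[
    [[0,0,0,0,0,-0.1,0.6],[0,0,0,0,0,0,0.6],[0,0,0,0,0,0,0.6]],
  ],
)

```text
time_s: 9.93
ee_pos: [0.5476, -0.2612, 0.0994]
tcp_rot: [[0.388, 0.921, -0.0], [0.921, -0.388, 0.0], [-0.0, -0.0, -1.0]]
force: [-0.6, 0.8, -0.2]
grip_width: 0.0568
gripper_force: 0.0
```

>>> move_arm(
  plan=[
    [[0,0,0,0,0,-0.1,0.6],[0,0,0,0,0,0,0.6],[0,0,0,0,0,0,0.6]],
  ],
)

```text
time_s: 10.18
ee_pos: [0.5476, -0.2611, 0.0973]
tcp_rot: [[0.389, 0.921, -0.0], [0.921, -0.389, 0.0], [0.0, -0.0, -1.0]]
force: [-0.6, 0.3, 0.4]
grip_width: 0.057
gripper_force: 0.0
```

>>> move_arm(
  plan=[
    [[0,0,0,0,0,-0.1,0.6],[0,0,0,0,0,0,0.6],[0,0,0,0,0,0,0.6]],
  ],
)

```text
time_s: 10.43
ee_pos: [0.5476, -0.2611, 0.0953]
tcp_rot: [[0.389, 0.921, -0.0], [0.921, -0.389, 0.0], [0.0, -0.0, -1.0]]
force: [0.2, 0.6, 0.4]
grip_width: 0.0573
gripper_force: 0.0
```

>>> move_arm(
  plan=[
    [[0,0,0,0,0,-0.1,0.6],[0,0,0,0,0,0,0.6],[0,0,0,0,0,0,0.6]],
  ],
)

```text
time_s: 10.68
ee_pos: [0.5476, -0.2611, 0.0933]
tcp_rot: [[0.389, 0.921, -0.0], [0.921, -0.389, 0.0], [0.0, -0.0, -1.0]]
force: [-0.5, -0.4, 0.7]
grip_width: 0.0571
gripper_force: 0.0
```

>>> move_arm(
  plan=[
    [[0,0,0,0,0,-0.1,0.6],[0,0,0,0,0,0,0.6],[0,0,0,0,0,0,0.6]],
  ],
)

```text
time_s: 10.93
ee_pos: [0.5477, -0.2612, 0.0931]
tcp_rot: [[0.388, 0.921, 0.001], [0.921, -0.388, -0.001], [-0.0, 0.001, -1.0]]
force: [-4.4, 1.7, 16.5]
grip_width: 0.0567
gripper_force: 8.2
```

Contact with the plate comes at TCP z = 0.093, so the real tips sit about 1 mm behind the reported TCP, not 25 mm ahead of it. I'll use tip z = TCP z + 0.001 from here on. Backing off 3 mm and gripping.

>>> move_arm(
  plan=[
    [[0,0,0,0,0,0.2,0.6],[0,0,0,0,0,0,0.1],[0,0,0,0,0,0,0],[0,0,0,0,0,0,0],[0,0,0,0,0,0,0],[0,0,0,0,0,0,0],[0,0,0,0,0,0,0],[0,0,0,0,0,0,0]],
  ],
  force=45,
)

```text
time_s: 11.6
ee_pos: [0.5473, -0.2609, 0.0951]
tcp_rot: [[0.388, 0.921, -0.001], [0.921, -0.388, 0.001], [0.0, -0.001, -1.0]]
force: [-0.8, 0.7, -1.8]
grip_width: 0.0263
gripper_force: 45.0
```

>>> move_arm(
  plan=[
    [[0,0,0,0,0,0.3,0],[0,0,0,0,0,0.5,0],[0,0,0,0,0,0.5,0],[0,0,0,0,0,0.5,0],[0,0,0,0,0,0.6,0],[0,0,0,0,0,0.6,0],[0,0,0,0,0,0.5,0],[0,0,0,0,0,0,0]],
  ],
)

```text
time_s: 12.27
ee_pos: [0.5485, -0.2616, 0.1683]
tcp_rot: [[0.388, 0.921, 0.004], [0.921, -0.388, -0.002], [-0.001, 0.004, -1.0]]
force: [0.4, 0.1, -2.8]
grip_width: 0.0267
gripper_force: 45.0
```

>>> move_arm(
  plan=[
    [[0,0,0,0,0.5,0,0],[0,0,0,-0.2,1,0,0],[0,0,0,-0.2,1,0,0],[0,0,0,-0.2,1,0,0],[0,0,0,-0.2,1,0,0],[0,0,0,-0.2,1,0,0],[0,0,0,-0.2,1,0,0],[0,0,0,-0.2,1,0,0],[0,0,0,0,1,0,0],[0,0,0,0,1,0,0]],
  ],
)

```text
time_s: 13.1
ee_pos: [0.5188, -0.0695, 0.1649]
tcp_rot: [[0.389, 0.921, -0.001], [0.921, -0.389, 0.0], [-0.0, -0.001, -1.0]]
force: [-0.0, -0.9, -3.7]
grip_width: 0.0268
gripper_force: 45.0
```

>>> move_arm(
  plan=[
    [[0,0,0,0,1,0,0],[0,0,0,0,1,0,0],[0,0,0,0,0.8,0,0],[0,0,0,0,0,0,0],[0,0,0,0,0,-0.5,0],[0,0,0,0,0,-1,0],[0,0,0,0,0,-1,0],[0,0,0,0,0,-1,0],[0,0,0,0,0,-1,0],[0,0,0,0,0,-0.8,0]],
  ],
)

```text
time_s: 13.93
ee_pos: [0.5188, -0.0157, 0.0572]
tcp_rot: [[0.389, 0.921, -0.002], [0.921, -0.389, 0.0], [-0.0, -0.002, -1.0]]
force: [-0.0, -1.2, -3.3]
grip_width: 0.0267
gripper_force: 45.0
```

>>> move_arm(
  plan=[
    [[0,0,0,0,0,-0.4,0],[0,0,0,0,0,-0.3,0],[0,0,0,0,0,-0.2,0],[0,0,0,0,0,-0.1,0],[0,0,0,0,0,0,0],[0,0,0,0,0,0,0]],
  ],
)

```text
time_s: 14.43
ee_pos: [0.5199, -0.0152, 0.04]
tcp_rot: [[0.388, 0.921, 0.001], [0.921, -0.388, -0.0], [0.0, 0.001, -1.0]]
force: [-0.5, -0.2, -4.1]
grip_width: 0.0267
gripper_force: 45.0
```

>>> move_arm(
  plan=[
    [[0,0,0,0,0,-0.1,0],[0,0,0,0,0,-0.05,0],[0,0,0,0,0,0,0],[0,0,0,0,0,0,0]],
  ],
)

```text
time_s: 14.77
ee_pos: [0.52, -0.0152, 0.0371]
tcp_rot: [[0.389, 0.921, 0.001], [0.921, -0.389, -0.0], [0.0, 0.001, -1.0]]
force: [-0.3, 0.5, 6.6]
grip_width: 0.0266
gripper_force: 45.0
```

Contact with the bench. I'll release, raise, and move out of the way toward the tray.

>>> move_arm(
  plan=[
    [[0,0,0,0,0,0,0.3],[0,0,0,0,0,0,0.5],[0,0,0,0,0,0,0.6],[0,0,0,0,0,0,0.6],[0,0,0,0,0,0.3,0.6],[0,0,0,0,0,0.8,0.6],[0,0,0,0,0,1,0.6],[0,0,0,0,0,1,0.6],[0,0,0,0,0,1,0.6],[0,0,0,0,0,1,0.6]],
  ],
)

```text
time_s: 15.6
ee_pos: [0.5195, -0.0151, 0.1398]
tcp_rot: [[0.388, 0.921, 0.0], [0.921, -0.388, -0.0], [-0.0, 0.0, -1.0]]
force: [0.1, 0.7, 0.9]
grip_width: 0.0571
gripper_force: 0.0
```

>>> move_arm(
  plan=[
    [[0,0,0,0,0,1,0.4],[0,0,0,0,0.5,0.5,0.3],[0,0,0,0,1,0,0.3],[0,0,0,0,1,0,0.3],[0,0,0,0,1,0,0.3],[0,0,0,0,0,0,0.3]],
  ],
)

```text
time_s: 16.1
ee_pos: [0.5192, 0.0578, 0.1684]
tcp_rot: [[0.387, 0.922, -0.0], [0.922, -0.387, 0.0], [0.0, -0.0, -1.0]]
force: [-0.3, -0.7, 0.1]
grip_width: 0.0292
gripper_force: 0.0
```

```bash
python3 - <<'E'
from h import *
a=shot('scene');b=shot('top')
np.savez('m2.npz',a=a['frame'],b=b['frame'],Ka=a['camera_matrix'],Ta=a['cam_to_world'],Kb=b['camera_matrix'],Tb=b['cam_to_world'])
s=r.observe();print(s['time_s'],s['ee_pos'],s['force'])
for p in (a,b):
  for n in ('tray','tray_corner4','tray_corner2','stack','tin','lid'):
    print(n,[(round(d['score'],2),np.round(d['centre']).tolist(),int(d['pixels'].sum())) for d in finder.regions_of(n,p)][:3])
c=np.hstack([cv2.resize(a['frame'][160:300,100:240],(420,420),interpolation=2),cv2.resize(b['frame'][140:240,300:390],(378,420),interpolation=2)])
cv2.imwrite('pics/c4.png',c[:,:,::-1])
E
```

```text
16.2 [0.51936684 0.05568211 0.1682833 ] [ 0.0209898  -0.11138093  0.33718546]
tray [(0.64, [165.0, 224.0], 2441), (0.34, [258.0, 220.0], 3539)]
tray_corner4 [(0.96, [161.0, 226.0], 2418)]
tray_corner2 [(0.96, [161.0, 226.0], 2418)]
stack [(0.8, [166.0, 252.0], 404)]
tin [(0.97, [173.0, 255.0], 1610), (0.53, [282.0, 275.0], 969)]
lid [(0.84, [256.0, 220.0], 3510), (0.62, [154.0, 176.0], 2621), (0.53, [382.0, 211.0], 140)]
tray [(0.74, [347.0, 190.0], 1905)]
tray_corner4 [(0.79, [346.0, 189.0], 1962), (0.59, [255.0, 131.0], 344)]
tray_corner2 [(0.79, [346.0, 189.0], 1962), (0.59, [255.0, 131.0], 344)]
stack [(0.62, [195.0, 208.0], 55), (0.39, [162.0, 203.0], 2878)]
tin [(0.97, [328.0, 205.0], 996)]
lid [(0.64, [275.0, 203.0], 1551)]
```

View pics/c4.png

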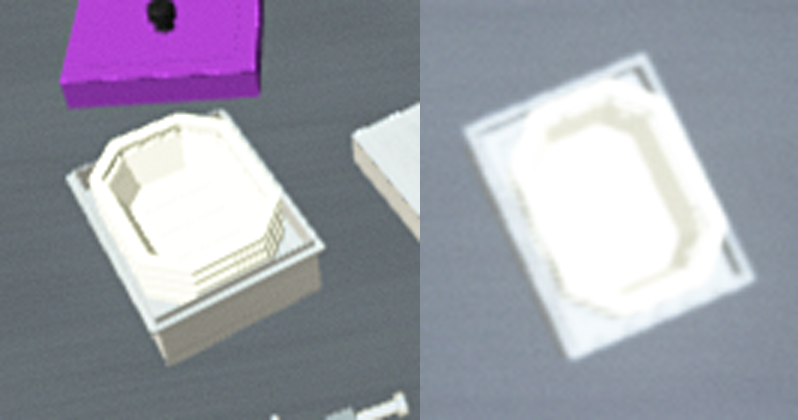

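The tray is off its lid, with its rim octagon visible in the tin. Corner 4 (far from the robot) is at crop-left (~165,300) in the scene picture and at top px ~(347,157). Next I'll fit the pose.

```bash
cat > m2.py <<'E'
from h import *
z=np.load('m2.npz');a=dict(frame=z['a'],camera_matrix=z['Ka'],cam_to_world=z['Ta']);b=dict(frame=z['b'],camera_matrix=z['Kb'],cam_to_world=z['Tb'])
def octa(x,z0,z1,lx=.16,ly=.12,c=.0297):
    R=np.array([[np.cos(x[2]),-np.sin(x[2])],[np.sin(x[2]),np.cos(x[2])]])
    return [np.r_[x[:2]+R@np.array([sx*u,sy*v]),zz] for zz in (z0,z1) for sx in (-1,1) for sy in (-1,1) for u,v in ((lx/2-c,ly/2),(lx/2,ly/2-c))]
def seg(p,cond,win):
    x0,x1,y0,y1=win;m=np.zeros((384,512),np.uint8);m[y0:y1,x0:x1]=cond(p['frame'].astype(int))[y0:y1,x0:x1]
    n,l,s,_=cv2.connectedComponentsWithStats(m);m=(l==1+s[1:,4].argmax()).astype(np.uint8)
    cs,_=cv2.findContours(m,cv2.RETR_EXTERNAL,cv2.CHAIN_APPROX_NONE);o=np.zeros_like(m);cv2.drawContours(o,cs,-1,1,-1);return o.astype(np.float32)
if __name__=='__main__':
    print(b['frame'][187,308:385,:].tolist()[::3]); print(a['frame'][225,115:215,:].tolist()[::4])
E
python3 m2.py
```

```text
[[135, 145, 157], [135, 144, 155], [136, 147, 157], [158, 165, 162], [225, 233, 238], [220, 224, 219], [255, 255, 255], [255, 255, 255], [255, 255, 255], [255, 255, 255], [255, 255, 255], [255, 255, 255], [255, 255, 255], [255, 255, 255], [255, 255, 255], [255, 255, 255], [254, 255, 254], [230, 230, 216], [231, 233, 219], [253, 253, 252], [255, 255, 255], [163, 174, 181], [142, 149, 159], [137, 148, 157], [132, 143, 153], [134, 143, 154]]
[[103, 111, 114], [101, 109, 114], [98, 106, 110], [222, 230, 228], [245, 248, 242], [255, 255, 255], [186, 184, 163], [195, 193, 170], [255, 255, 255], [255, 255, 254], [255, 255, 254], [255, 255, 253], [255, 255, 253], [255, 255, 254], [255, 255, 254], [255, 255, 254], [255, 255, 253], [255, 255, 253], [254, 254, 251], [255, 255, 255], [209, 223, 222], [101, 107, 114], [100, 112, 115], [100, 110, 114], [99, 108, 114]]
```

```bash
python3 - <<'E'
from m2 import *
wh=lambda f:(f.min(2)>245)
mb=seg(b,wh,(305,390,148,230))
# inside of tray may break fill; bright threshold on rim
fp=lambda f:(f.min(2)>185)
mt=seg(b,fp,(305,390,145,235)); mat=seg(a,lambda f:f.min(2)>135,(118,212,190,285))
x0=[.548,-.262,.39]
for z0 in (.088,.076,.064): print('tray top',z0,fit([(b,mb)],lambda x:octa(x,z0,.088),x0),mb.sum())
print('tin top',fit([(b,mt)],lambda x:box(x[:2],x[2],.176,.136,.0,.066),x0),mt.sum())
x,_=fit([(b,mt)],lambda x:box(x[:2],x[2],.176,.136,.055,.066),x0);print('tin rim',x,_)
print('tin scene',fit([(a,mat)],lambda x:box(x[:2],x[2],.178,.138,0,.066)+octa(x,.07,.088),x0),mat.sum())
xt,_=fit([(b,mb)],lambda x:octa(x,.076,.088),x0)
o=[]
for p,w in ((a,(100,160)),(b,(295,135))):
    im=p['frame'].copy();im=cv2.resize(im[w[1]:w[1]+130,w[0]:w[0]+130],(400*1,400),interpolation=2)
    k=400/130
    P=np.float32([proj(p,X) for X in octa(xt,.088,.088)[:8]]);h=cv2.convexHull(P)
    cv2.polylines(im,[np.int32((h-w+.5)*k)],True,(255,0,0),1)
    o.append(im)
cv2.imwrite('pics/c5.png',np.hstack(o)[:,:,::-1])
E
```

```text
tray top 0.088 (array([ 0.55010476, -0.26344735,  0.38315842]), np.float64(90.9375)) 1999.0
tray top 0.076 (array([ 0.55019313, -0.26424929,  0.39215805]), np.float64(70.625)) 1999.0
tray top 0.064 (array([ 0.55151382, -0.26509967,  0.40682222]), np.float64(73.9375)) 1999.0
tin top (array([ 0.55284265, -0.26549061,  0.387104  ]), np.float64(160.125)) 2899.0
tin rim [ 0.5503921  -0.25963204  0.38312351] 311.3125
tin scene (array([ 0.51583325, -0.27261571,  0.40646817]), np.float64(649.875)) 3854.0
```

View pics/c5.png

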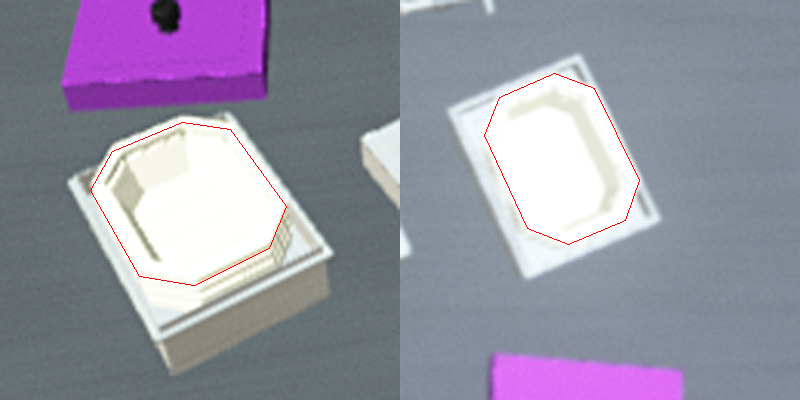

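The fit is good: tray centre (0.549, -0.263), yaw 0.39 rad. Corner 4's rim middle is at (0.623, -0.278), with rim top at 0.088. I'll grip there with the tool's y already along the 45° direction.

>>> move_arm(
  plan=[
    [[0,0,0,0.2,-1,0,0.3],[0,0,0,0.2,-1,0,0.3],[0,0,0,0.2,-1,0,0.3],[0,0,0,0.2,-1,0,0.3],[0,0,0,0.2,-1,0,0.3],[0,0,0,0.2,-1,0,0.3],[0,0,0,0.4,-1,0,0.3],[0,0,0,0.4,-1,0,0.3],[0,0,0,0.4,-1,0,0.3],[0,0,0,0.4,-1,0,0.3]],
  ],
)

```text
time_s: 17.63
ee_pos: [0.5759, -0.1462, 0.1684]
tcp_rot: [[0.389, 0.921, 0.0], [0.921, -0.389, -0.0], [-0.0, 0.0, -1.0]]
force: [-0.0, -0.3, -0.2]
grip_width: 0.0285
gripper_force: 0.0
```

>>> move_arm(
  plan=[
    [[0,0,0,0.4,-1,0,0.3],[0,0,0,0.4,-1,0,0.3],[0,0,0,0.4,-1,0,0.3],[0,0,0,0.4,-1,0,0.3],[0,0,0,0.4,-1,0,0.3],[0,0,0,0.4,-1,0,0.3],[0,0,0,0,-0.7,0,0.3],[0,0,0,0,0,-1,0.3],[0,0,0,0,0,-1,0.3],[0,0,0,0,0,0,0.3]],
  ],
)

```text
time_s: 18.47
ee_pos: [0.6217, -0.2786, 0.1248]
tcp_rot: [[0.389, 0.921, -0.005], [0.921, -0.389, 0.003], [0.001, -0.006, -1.0]]
force: [-0.7, 0.6, -1.0]
grip_width: 0.0284
gripper_force: 0.0
```

>>> move_arm(
  plan=[
    [[0,0,0,0,0,-0.8,0.3],[0,0,0,0,0,-0.7,0.3],[0,0,0,0,0,-0.5,0.3],[0,0,0,0,0,-0.3,0.3],[0,0,0,0,0,-0.2,0.3],[0,0,0,0,0,0,0.3],[0,0,0,0,0,0,0.3]],
  ],
)

```text
time_s: 19.05
ee_pos: [0.6239, -0.2792, 0.079]
tcp_rot: [[0.388, 0.921, 0.001], [0.921, -0.388, -0.0], [-0.0, 0.001, -1.0]]
force: [-0.0, -0.4, 0.5]
grip_width: 0.0285
gripper_force: 0.0
```

```bash
python3 - <<'E'
from h import *
a=shot('scene');s=r.observe();print(s['time_s'],s['ee_pos'],s['force'],s['grip_width'])
cv2.imwrite('pics/c6.png',cv2.resize(a['frame'][180:300,90:230],(700,600),interpolation=2)[:,:,::-1])
E
```

```text
19.1 [ 0.62392893 -0.27928301  0.07919229] [-0.07286162 -0.06303998  0.16908677] 0.02881532740914164
```

View pics/c6.png

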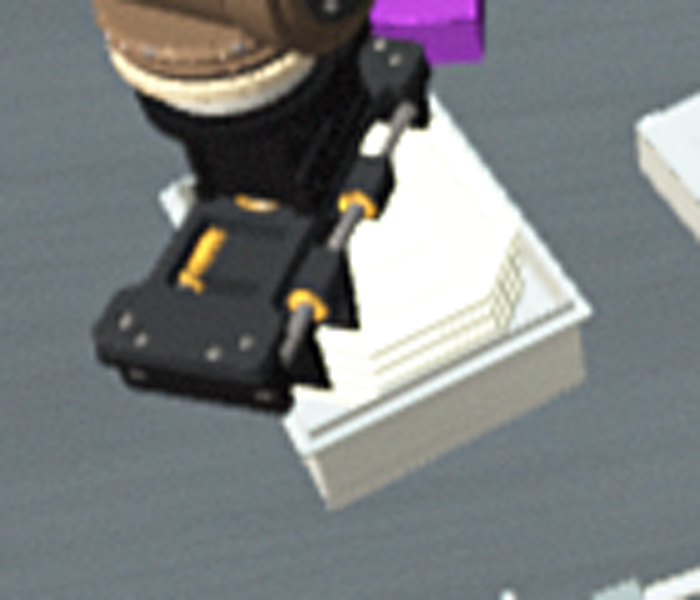

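The two fingertips, at (320,385) outside and (345,325) inside, straddle the cut-corner rim. Going down 2 mm and gripping.

>>> move_arm(
  plan=[
    [[0,0,0,0,0,-0.1,0.3],[0,0,0,0,0,0,0.1],[0,0,0,0,0,0,0],[0,0,0,0,0,0,0],[0,0,0,0,0,0,0],[0,0,0,0,0,0,0]],
  ],
  force=50,
)

```text
time_s: 19.6
ee_pos: [0.6228, -0.2788, 0.0766]
tcp_rot: [[0.388, 0.921, -0.002], [0.921, -0.388, 0.001], [0.0, -0.002, -1.0]]
force: [-5.0, 1.9, 3.9]
grip_width: 0.0076
gripper_force: 50.0
```

Width is 7.6 mm at 50 N, so the 8 mm rim is held. Peeling by rotating about corner 2.

>>> move_arm(
  plan=[
    [[-0.11,-0.49,0,0,0,0.31,0],[-0.11,-0.49,0,0,0,0.31,0],[-0.11,-0.49,0,-0.03,0.01,0.31,0],[-0.11,-0.49,0,-0.03,0.01,0.31,0],[0,0,0,0,0,0,0]],
  ],
)

```text
time_s: 20.02
ee_pos: [0.622, -0.2787, 0.1024]
tcp_rot: [[0.386, 0.909, 0.159], [0.922, -0.386, -0.036], [0.029, 0.16, -0.987]]
force: [0.2, 0.5, -0.8]
grip_width: 0.0072
gripper_force: 50.0
```

>>> move_arm(
  plan=[
    [[-0.11,-0.49,0,-0.05,0.01,0.3,0],[-0.11,-0.49,0,-0.05,0.01,0.3,0],[0,0,0,0,0,0,0],[0,0,0,0,0,0,0]],
  ],
)

```text
time_s: 20.35
ee_pos: [0.6204, -0.2785, 0.1133]
tcp_rot: [[0.384, 0.894, 0.232], [0.922, -0.383, -0.052], [0.042, 0.234, -0.971]]
force: [-0.1, -0.1, -0.6]
grip_width: 0.0075
gripper_force: 50.0
```

```bash
python3 - <<'E'
from h import *
a=shot('scene');b=shot('top');s=r.observe();print(s['time_s'],s['ee_pos'],s['force'],s['torque'],s['grip_width'],s['q'])
cv2.imwrite('pics/c7.png',np.hstack([cv2.resize(a['frame'][160:300,90:230],(420,420),interpolation=2),cv2.resize(b['frame'][140:240,300:390],(378,420),interpolation=2)])[:,:,::-1])
E
```

```text
20.45 [ 0.62058722 -0.27841819  0.11285942] [-1.27764961 -0.06267767  0.36873795] [-0.02750903  0.44391968 -0.03228591] 0.007764471215228 [-31.49694301  34.43672774  96.63507507   7.46396995  36.15885535
 -14.18124824]
```

View pics/c7.png

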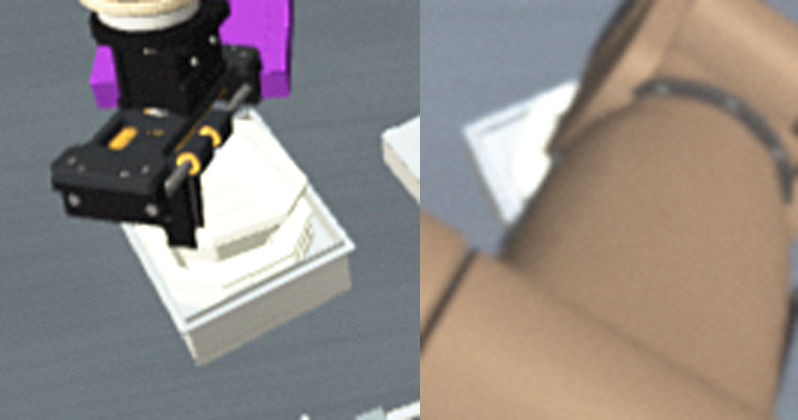

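The tray is tilted, lifted at its near corner (scene crop ~(210,250)), while the stack stays in the tin. I'll finish the tilt to about 0.34 rad and then lift.

>>> move_arm(
  plan=[
    [[-0.11,-0.49,0,-0.08,0.02,0.3,0],[-0.11,-0.49,0,-0.08,0.02,0.3,0],[-0.11,-0.49,0,-0.09,0.02,0.3,0],[0,0,0,0,0,0,0],[0,0,0,0,0,0.1,0],[0,0,0,0,0,0.2,0],[0,0,0,0,0,0.3,0],[0,0,0,0,0,0.4,0],[0,0,0,0,0,0,0]],
  ],
)

```text
time_s: 21.2
ee_pos: [0.6163, -0.2775, 0.1531]
tcp_rot: [[0.377, 0.859, 0.347], [0.924, -0.374, -0.079], [0.062, 0.35, -0.935]]
force: [0.4, -0.3, -0.4]
grip_width: 0.0074
gripper_force: 50.0
```

```bash
python3 - <<'E'
from h import *
a=shot('scene');s=r.observe();print(s['time_s'],s['ee_pos'],s['force'],s['torque'],s['grip_width'])
cv2.imwrite('pics/c8.png',cv2.resize(a['frame'][160:300,90:230],(560,560),interpolation=2)[:,:,::-1])
E
```

```text
21.25 [ 0.61597209 -0.27737099  0.15236599] [-0.52082998  1.08226661 -2.27674756] [-0.05843722  0.27944591 -0.04009781] 0.007552741144625241
```

View pics/c8.png

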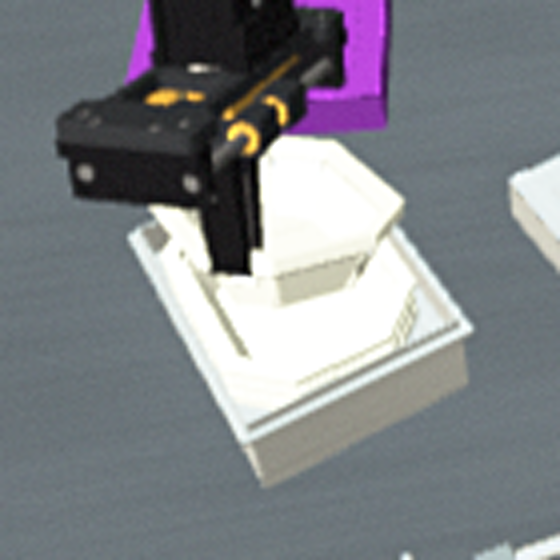

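The stack stayed in the tin, and the tray is above it, tilted and free. Lifting, levelling, and carrying to the pad.

>>> move_arm(
  plan=[
    [[0,0,0,0,0,0.5,0],[0,0,0,0,0,0.8,0],[0,0,0,0,0,0.8,0],[0,0,0,0,0,0.8,0],[0,0,0,0,0,0.8,0],[0,0,0,0,0,0.8,0],[0.11,0.49,0,0,0,0.3,0],[0.11,0.49,0,0,0,0,0],[0.11,0.49,0,0,0,0,0],[0.11,0.49,0,0,0,0,0]],
  ],
)

```text
time_s: 22.08
ee_pos: [0.6152, -0.2772, 0.2482]
tcp_rot: [[0.386, 0.902, 0.193], [0.922, -0.385, -0.044], [0.034, 0.195, -0.98]]
force: [-0.6, 0.4, -1.3]
grip_width: 0.0074
gripper_force: 50.0
```

>>> move_arm(
  plan=[
    [[0.11,0.49,0,0,0,0,0],[0.11,0.49,0,0,0,0,0],[0.11,0.49,0,0,0,0,0],[0.11,0.49,0,0,0,0,0],[0.11,0.49,0,0,0,0,0],[0,0,0,0,0.2,0,0],[0,0,0,0,0.5,0,0],[0,0,0,0,0.8,0,0],[0,0,0,-0.1,0.8,0,0],[0,0,0,-0.1,0.8,0,0]],
  ],
)

```text
time_s: 22.92
ee_pos: [0.6109, -0.213, 0.2476]
tcp_rot: [[0.388, 0.922, 0.001], [0.922, -0.388, -0.0], [0.0, 0.001, -1.0]]
force: [0.8, -0.7, -1.1]
grip_width: 0.0074
gripper_force: 50.0
```

>>> move_arm(
  plan=[
    [[0,0,0,-0.1,0.9,0,0],[0,0,0,-0.1,0.9,0,0],[0,0,0,-0.1,0.9,0,0],[0,0,0,-0.1,0.9,0,0],[0,0,0,-0.1,0.9,0,0],[0,0,0,-0.1,0.9,0,0],[0,0,0,-0.1,0.9,0,0],[0,0,0,-0.1,0.9,0,0],[0,0,0,-0.1,0.9,0,0],[0,0,0,-0.1,0.9,0,0]],
  ],
)

```text
time_s: 23.75
ee_pos: [0.5907, -0.033, 0.2475]
tcp_rot: [[0.388, 0.922, 0.001], [0.922, -0.388, -0.0], [0.0, 0.0, -1.0]]
force: [-0.1, 0.1, -1.1]
grip_width: 0.0077
gripper_force: 50.0
```

>>> move_arm(
  plan=[
    [[0,0,0,-0.1,0.9,0,0],[0,0,0,-0.1,0.9,0,0],[0,0,0,-0.1,0.9,0,0],[0,0,0,-0.1,0.9,0,0],[0,0,0,-0.1,0.9,0,0],[0,0,0,-0.1,0.9,0,0],[0,0,0,0,0.9,0,0],[0,0,0,0,0.9,0,0],[0,0,0,0,0.9,0,0],[0,0,0,0,0.9,0,0]],
  ],
)

```text
time_s: 24.58
ee_pos: [0.5784, 0.1469, 0.2475]
tcp_rot: [[0.388, 0.922, 0.0], [0.922, -0.388, 0.0], [0.0, 0.0, -1.0]]
force: [0.2, -0.0, -1.0]
grip_width: 0.0076
gripper_force: 50.0
```

>>> move_arm(
  plan=[
    [[0,0,0,0,0.9,0,0],[0,0,0,0,0.9,0,0],[0,0,0,0,0.9,-0.1,0],[0,0,0,0,0.9,-0.1,0],[0,0,0,0,0.8,-0.1,0],[0,0,0,0,0.5,-0.1,0],[0,0,0,0,0.3,0,0],[0,0,0,0,0,0,0],[0,0,0,0,0,0,0],[0,0,0,0,0,0,0]],
  ],
)

```text
time_s: 25.42
ee_pos: [0.5795, 0.2482, 0.2394]
tcp_rot: [[0.389, 0.921, 0.0], [0.921, -0.389, -0.0], [-0.0, 0.0, -1.0]]
force: [0.0, -0.5, -0.5]
grip_width: 0.0074
gripper_force: 50.0
```

>>> move_arm(
  plan=[
    [[0,0,0,0,0,0,0],[0,0,0,0,0,0,0],[0,0,0,0,0,0,0],[0,0,0,0,0,0,0]],
  ],
)

```text
time_s: 25.75
ee_pos: [0.5795, 0.2485, 0.2393]
tcp_rot: [[0.389, 0.921, 0.0], [0.921, -0.389, -0.0], [0.0, 0.0, -1.0]]
force: [-0.3, 0.2, -1.2]
grip_width: 0.0076
gripper_force: 50.0
```

```bash
python3 - <<'E'
from h import *
from m2 import octa,seg
a=shot('scene','fin_s.png');b=shot('top','fin_t.png');s=r.observe();print(s['time_s'],s['ee_pos'],s['force'],s['torque'],s['grip_width'],s['gripper_force'])
for nm,p in (('scene',a),('top',b)):
  for n in ('tray','lid','stack','tin','pad','cup'):
    print(nm,n,[(round(d['score'],2),np.round(d['centre']).tolist(),int(d['pixels'].sum())) for d in finder.regions_of(n,p)][:3])
# tray level check: predicted silhouette vs white mask in scene and top for level / tilted trays
c=s['ee_pos']+[-.074,.016,.011]; x=[c[0],c[1],.39]
for p in (a,b):
  f=p['frame'].astype(int);m=(f.min(2)>185)&(f[...,0]>=f[...,2]-4)
  P=sil(p,octa(x,c[2],c[2]))
  print('inside white frac',(m*P).sum()/P.sum(), 'bbox pred',np.where(P.any(0))[0][[0,-1]],np.where(P.any(1))[0][[0,-1]])
  y0,y1=np.where(P.any(1))[0][[0,-1]];x0,x1=np.where(P.any(0))[0][[0,-1]]
  q=np.zeros_like(m,np.uint8);q[max(0,y0-15):y1+25,max(0,x0-15):x1+15]=m[max(0,y0-15):y1+25,max(0,x0-15):x1+15]
  n,l,st,_=cv2.connectedComponentsWithStats(q);print('obs',st[1+st[1:,4].argmax()])
# lid on bench
for p,nm in ((a,'s'),(b,'t')): print(nm,'lid predicted centre px',proj(p,[.52,-.015,.036]))
E
```

```text
25.85 [0.57949801 0.24867176 0.23930353] [-0.38105904  0.41471523 -1.56701211] [-0.08859143  0.03789684 -0.01387753] 0.007713270055919429 50.016072392463684
scene tray [(0.72, [363.0, 139.0], 1291)]
scene lid [(0.81, [154.0, 176.0], 2427), (0.62, [260.0, 221.0], 3445), (0.18, [350.0, 195.0], 210)]
scene stack [(0.69, [158.0, 232.0], 2661)]
scene tin [(0.62, [178.0, 254.0], 1703)]
scene pad [(0.74, [351.0, 208.0], 3260)]
scene cup []
top tray [(0.4, [181.0, 194.0], 94)]
top lid [(0.73, [352.0, 279.0], 3068), (0.69, [267.0, 198.0], 2714)]
top stack [(0.96, [345.0, 187.0], 1956), (0.48, [256.0, 129.0], 361), (0.39, [199.0, 201.0], 1257)]
top tin [(0.93, [332.0, 208.0], 948)]
top pad [(0.91, [197.0, 203.0], 1222), (0.71, [182.0, 189.0], 103)]
top cup [(0.35, [254.0, 130.0], 331)]
inside white frac 0.50734586 bbox pred [340 407] [115 155]
obs [ 325  115   51   50 1460]
inside white frac 0.03884601 bbox pred [131 187] [162 225]
obs [176 180  13  26 145]
s lid predicted centre px [258.48607978 214.58778519]
t lid predicted centre px [264.43897031 199.76654249]
```

```bash
python3 - <<'E'
from h import *
from m2 import octa
a=shot('scene');s=r.observe();f=a['frame'].astype(int)
m=finder.regions_of('tray',a)[0]['pixels'];print('mask bbox',np.where(m.any(0))[0][[0,-1]],np.where(m.any(1))[0][[0,-1]])
T=s['ee_pos']+[0,0,.005];R=s['tcp_rot']
arm=(f.max(2)<75)|((f[...,0]-f[...,2]>25)&(f[...,2]<150)); arm=cv2.dilate(arm.astype(np.uint8),np.ones((3,3)))>0
from scipy.spatial.transform import Rotation as Ro
c=np.array([s['ee_pos'][0]-.074,s['ee_pos'][1]+.016,.39]);zt=s['ee_pos'][2]+.011
pts=np.array(octa(c,zt-.012,zt)+octa(c,zt-.044,zt-.044,.13,.09,.025))
for ax,nm in ((R[:,0],'about tool x'),(R[:,1],'about tool y')):
  print(nm,[(ph,round(float((np.abs(sil(a,[T+Ro.from_rotvec(ax*ph).apply(q-T) for q in pts])-m)*~arm).sum()))) for ph in (-.3,-.2,-.15,-.1,-.05,0,.05,.1,.15,.2,.3)])
  
E
```

```text
mask bbox [339 397] [116 163]
about tool x [(-0.3, 1034), (-0.2, 725), (-0.15, 582), (-0.1, 450), (-0.05, 307), (0, 214), (0.05, 215), (0.1, 246), (0.15, 318), (0.2, 421), (0.3, 624)]
about tool y [(-0.3, 364), (-0.2, 292), (-0.15, 259), (-0.1, 235), (-0.05, 220), (0, 214), (0.05, 228), (0.1, 260), (0.15, 299), (0.2, 331), (0.3, 406)]
```

The tray fits as level to within about 0.03 rad, and the lid and stack are where expected. Handing in.

```bash
python3 -c "
from plant import r
print(r.hand_in())"
```

```text
the job is handed in; nothing more can be done
None
```

I handed the job in at about 26 s, but the hand-in gave no verdict: the top tray is held level about 20 cm above the pad, the other three trays are still in the tin, and the lid stands right way up on the bare bench.

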